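# Size-check the seeded bar loaves on the step gauge

## Task

Check the three seeded bar loaves for size, one after the other: first the poppy-seed, then the sesame, then the pumpkin-seed one. Lower each bar level and lengthwise into the step gauge, without dropping or forcing it, until something stops it; then lay it flat in a tray before trying the next: a bar that goes in between the green jaws but is stopped by the red ones is right and belongs in the black sale tray, while one that will not enter the green jaws, or that sinks between the red ones to the base, goes into the blue return tray. Handle the crusts gently and do not disturb the other things on the counter.

Things in the scene. Friction and masses are not known exactly. Their poses are not given: they have to be found in the camera images.
- gauge: rigid step gauge fixed to the counter: aluminium base 150 (x) by 124 mm (y), 10 mm thick, with two pairs of upright jaws 70 mm high, each 18 mm long in x, centred 49 mm either side of the middle (80 mm free between the pairs for fingers). The slot between jaws runs along x over the origin, open at ends and top. Origin: centre of the base's underside, on the counter; z up
- gauge_go (a point): point in the middle of the slot level with the tops of the green jaws, 70 mm above the counter. From here down to 40 mm the gap (along y) is 57 mm: the go width. A bar too wide rests on top with its underside at this height. Every bar is at least 5 mm wider or narrower than either gap. Axes as the gauge
- gauge_nogo (a point): point in the middle of the slot level with the tops of the red jaws, 40 mm above the counter. From here down to the base (10 mm above the counter) the gap is 47 mm: the no-go width. A right bar rests here with its underside at this height; a thin one goes on down to the base. Axes as the gauge
- poppy_bar: crusty rigid bar loaf with black poppy seeds on top: a straight block 130 mm long (x), 46 mm high (z), 40 to 64 mm wide (y; only the gauge decides), about 0.2 kg. Origin: centre of its underside; z up. Starts flat on the cooling board, underside 12 mm above the counter. The crust cracks if pinched with over 70 N or knocked, or let fall 20 mm or more: grip with 20 to 50 N, let it meet things at 0.1 m/s or slower
- sesame_bar: crusty rigid bar loaf with cream-white sesame seeds on top: a straight block 130 mm long (x), 46 mm high (z), 40 to 64 mm wide (y; only the gauge decides), about 0.2 kg. Origin: centre of its underside; z up. Starts flat on the cooling board, underside 12 mm above the counter. The crust cracks if pinched with over 70 N or knocked, or let fall 20 mm or more: grip with 20 to 50 N, let it meet things at 0.1 m/s or slower
- pumpkin_bar: crusty rigid bar loaf with green pumpkin seeds on top: a straight block 130 mm long (x), 46 mm high (z), 40 to 64 mm wide (y; only the gauge decides), about 0.2 kg. Origin: centre of its underside; z up. Starts flat on the cooling board, underside 12 mm above the counter. The crust cracks if pinched with over 70 N or knocked, or let fall 20 mm or more: grip with 20 to 50 N, let it meet things at 0.1 m/s or slower
- sale_tray: black slate sale tray: 190 mm (x) by 230 mm (y), flat floor 6 mm above the counter, rim 6 mm wide and 12 mm high all round. Fixed. Origin: centre of its underside, on the counter; z up. Two bars fit side by side, long sides along the tray's x, 55 mm either side of its centre line
- return_tray: blue return tray: 190 mm (x) by 230 mm (y), flat floor 6 mm above the counter, rim 6 mm wide and 12 mm high all round. Fixed. Origin: centre of its underside, on the counter; z up. Two bars fit side by side, long sides along the tray's x, 55 mm either side of its centre line
- honey_jar: amber honey jar, 60 mm across, 90 mm tall; bystander, leave alone. Origin: centre of its underside
- mug: white mug, 72 mm across, 85 mm tall; bystander, leave alone. Origin: centre of its underside
- syrup_bottle: green glass bottle, 62 mm across, 190 mm tall; bystander, leave alone. Origin: centre of its underside
- pastry_brush: pastry brush, 190 mm long, lying on the counter; bystander, leave alone
- bun: dark round bun, 80 mm across, 45 mm high; bystander, leave alone. Origin: centre of its underside
There are look-alikes about, which are no part of the job. Leave any turquoise or yellow look-alike of the gauge alone.

How it is judged:
By the outcome, as a careful person would: the job done as asked, in the order asked, and still so for the second after the job is handed in, with the robot touching nothing.
It also fails if it takes over 72 s, if anything falls off the work surface, if the arm or the gripper's body presses on something with over 40 N, if the wrist force passes 120 N, or if a joint passes its speed limit or range.

## Robot

A 6-joint arm with a two-finger parallel gripper is mounted at the origin on the work surface. World frame = base frame: x ahead of the robot, y to its left, z up, the work surface at z = 0. Lengths are in mm, angles in degrees, forces in N, time in s.
With the tool pointing down it reaches from about 350 to 850 mm from the base axis. Payload 8.1 kg.
Tool frame: the origin (TCP) lies midway between the tips of the shut fingers; the grasp point (between the pads) lies 19 mm behind it; z points along the fingers, y is the line along which they close (so a half turn about z gives the same grasp; the last joint's range is limited). The gripper opens to 85 mm and grips with 20 to 120 N. Pads are 22 mm wide; open, the fingers measure 114 mm over their backs; the gripper's body (76 mm by 85 mm) begins 54 mm behind the grasp point. The pads swing forward as they close: fully open they stand 13 mm farther back than shut.
Start: joints at [69.19, 7.471, 85.268, -0, 87.261, -4.893], TCP at [164.522, 577.008, 231.292] pointing down, gripper open.
Joint ranges: [-169.43, 169.43], [-51.17, 129.36], [1.28, 143.12], [-76.62, 256.62], [0, 156.53], [-152.29, 152.29]. Speed limits (degrees/s): [136.94, 136.94, 159.86, 180, 180, 180].

## Interface

Orientations are given as [roll, pitch, yaw] about the fixed x, y, z axes, in that order (R = Rz(yaw) Ry(pitch) Rx(roll)).
In Python, from bench import r gives the robot as it stands.
- The arm moves only by the tool send_rows, never from a script. Its argument "increments" is a list of rows, each a list of 6 numbers: the shift along the tool's x, y, z in mm, then the turn, a rotation vector about the tool's x, y, z in rad. A call has 1 to 5 rows; each row shifts and turns the commanded pose from where the row before left it, along the tool's axes as they then stand; what a row does not reach is not made up. A row lasts 1/8 s, in which the tool goes at most 62.5 mm and 10.7 degrees, less where a joint would pass 70% of its speed; a pose out of reach is approached as far as the arm can. A call is refused whole if a number of a shift passes 62.5 or a number of a turn 0.188, either way. A call with a gripper value outside its range is refused whole. "grip" is the closure, from -1 (fully open) to 1 (shut), set as the call begins (left out, the last holds). The fingers move at their own pace and stop on an object; "grip_force" is the grip in N (left out, the last holds). Time passes only in rows, so rows that do not move let the fingers close. It gives the time, the measured TCP pose, the force, the opening and the grip force at its end, in the units of the state.
- r.sense(): the state, without advancing time (a new reading comes with each control period).
- r.snapshot(name): name is "scene" or "top" or "wrist"; returns a dict with "img" (420x560x3 uint8, blue, green, red), "z_map" (420x560 float32, mm along the optical axis (not along the pixel's ray), 0 where there is no reading), "fx", "fy", "cx", "cy" (pixels), "view" (4x4, takes a point from world to camera coordinates). Camera axes: x right, y down, z forward; pixel columns grow to the right and rows downward; lengths in mm; the calibration is good to about 2 mm. A picture is of the moment at which its call begins.
- r.hand_in(): hands the job in; it is judged then, once.
The state is a dict: "time": time; "joint_pos": joint angles; "qd": joint speeds; "joint_efforts": joint torques, N m; "tool_pos": TCP position; "tcp_rot": TCP orientation; "ft_force": force on the tool from outside, world axes, zero at the start; "wrist_torque": the same for the moment, N m; "finger_gap": finger opening in mm; "grip_force": force on a finger pad.
Only numpy, scipy, OpenCV 4.12 (cv2) and the standard library are available. Lean on these libraries where they do the work, as an engineer would, in place of code of your own. Each camera call takes 0.05 s, during which the arm holds its last target. There are 200 camera calls.

## Working session

There is one attempt and no reset: what is moved stays moved. The work goes in short steps, Python scripts to look and compute and a tool call to move; the robot and the scene stay as the last step left them, time stands still between calls to the robot, and variables do not carry over. Pictures are saved under pics/ and viewed, at most 10 in all, crops included, and the job is handed in when it is done.

Besides the shell and the picture viewer there is one more tool, called after "Emit:" as name(argument=value, ...), one argument or row to a line, values as JSON. send_rows: Moves the arm, as the interface text tells. Its arguments: {"type":"object","properties":{"increments":{"type":"array"},"grip":{"type":"number"},"grip_force":{"type":"number"}},"required":["increments"]}

```bash
mkdir -p pics; ls
python3 - <<'E'
from bench import r
import cv2,pickle
s=r.sense();print(s['time'],s['tool_pos'],s['tcp_rot'],s['finger_gap'])
for n in ('top','scene'):
    d=r.snapshot(n);cv2.imwrite(f'pics/{n}0.png',d['img']);pickle.dump(d,open(f'{n}0.pkl','wb'));print(n,d['fx'],d['cx'],d['cy'],d['view'].round(3).tolist())
E
```

```text
pics
0.0 [164.34642284 576.47033678 230.21261938] [-1.79892702e+02 -7.76040558e-03  1.64080835e+02] 85.45196683181352
top 408.3572348939505 281.0976272243964 211.85383216777925 [[-0.011, -1.0, 0.012, -4.231], [-0.996, 0.01, -0.089, 494.314], [0.089, -0.013, -0.996, 1334.1], [0.0, 0.0, 0.0, 1.0]]
scene 469.68830205816766 281.8977960587082 204.5320681485567 [[0.776, 0.63, -0.018, -367.009], [0.374, -0.484, -0.791, -106.722], [-0.507, 0.607, -0.612, 1601.034], [0.0, 0.0, 0.0, 1.0]]
```

View pics/top0.png

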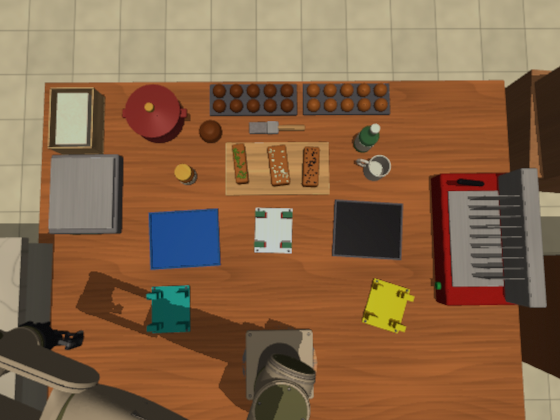

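View pics/scene0.png

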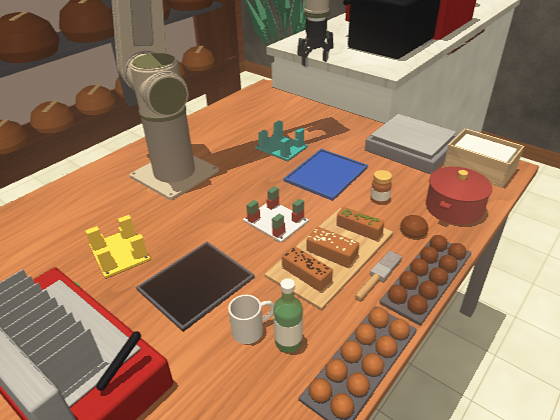

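The top view shows the white gauge with red and green jaws at (274,230), turquoise look-alike (170,309) and yellow look-alike (388,306). Pumpkin bar is at (240,164), sesame (278,165), poppy (311,167), blue tray (185,239) and black tray (368,230). The white/aluminium gauge with green-over-red jaws fits the description; I'll confirm it in a crop.

```bash
cat > h.py <<'E'
import numpy as np,cv2,pickle
from bench import r
def world(d,m=None):
    z=d['z_map'];v,u=np.mgrid[:z.shape[0],:z.shape[1]]
    c=np.stack([(u-d['cx'])/d['fx']*z,(v-d['cy'])/d['fy']*z,z],-1)
    V=d['view'];return (c-V[:3,3])@V[:3,:3]
def rect(P,mask):
    p=P[mask][:,:2].astype(np.float32)
    (c,s,a)=cv2.minAreaRect(p);b=cv2.boxPoints((c,s,a))
    return np.round(c,1),np.round(s,1),round(a,1),len(p)
def blob(P,mask):
    n,l,st,ce=cv2.connectedComponentsWithStats(mask.astype(np.uint8),connectivity=4)
    for i in range(1,n):
        if st[i,4]>25: print(st[i,:4],rect(P,l==i),'z',np.median(P[l==i][:,2]).round(1))
E
python3 - <<'E'
from h import *
d=pickle.load(open('top0.pkl','rb'));P=world(d)
im=d['img'];cv2.imwrite('pics/crop0.png',cv2.resize(im[135:275,145:411],None,fx=3,fy=3,interpolation=cv2.INTER_CUBIC))
roi=np.zeros(im.shape[:2],bool);roi[135:275,145:411]=1
print('bars');z=P[...,2]
b=roi.copy();b[200:]=0
blob(P,b&(z>45)&(z<75))
print('board');blob(P,b&(z>5)&(z<70))
hsv=cv2.cvtColor(im,cv2.COLOR_BGR2HSV)
print('jaws');g=roi.copy();g[:200]=0;blob(P,g&(z>45))
print('base');k=np.zeros_like(roi);k[200:260,248:300]=1;blob(P,k&(z>5))
print('blue');blob(P,roi&(hsv[...,0]>100)&(hsv[...,0]<130)&(hsv[...,1]>120))
k=roi.copy();k[:195]=0;k[:,:320]=0
print('black');blob(P,k&(hsv[...,2]<60));
E
```

```text
bars
[145 135  25   5] (array([740.2, 395.2]), array([10.3, 80.2]), 3.5, 61) z 58.3
[356 136  16  14] (array([ 710.8, -276.3]), array([58.2, 20.7]), 51.5, 52) z 61.6
[232 143  17  40] (array([654.9, 123.7]), array([130.8,  42.2]), 6.2, 504) z 57.9
[268 144  23  41] (array([648.7,  -2.7]), array([131.1,  61.9]), 6.6, 735) z 57.9
[303 146  17  40] (array([ 643.3, -109.1]), array([ 52.1, 131. ]), 86.3, 623) z 57.6
[373 156  17  17] (array([ 649.7, -341.4]), array([62.2, 26.3]), 42.2, 64) z 59.7
[357 158  25  21] (array([ 631.4, -296.7]), array([96.5, 19.9]), 41.3, 83) z 64.6
[178 167  18  17] (array([609.2, 292.8]), array([32.6, 57.9]), 43.1, 77) z 61.7
board
[145 135  33   8] (array([745.1, 392.9]), array([ 20.4, 105.7]), 6.7, 148) z 36.5
[200 135  22   8] (array([745.7, 225.9]), array([24.8, 69.3]), 1.9, 122) z 29.9
[354 135  18  18] (array([ 715.5, -276.2]), array([61.5, 27.2]), 42.5, 106) z 40.2
[226 141 105  55] (array([ 6.458e+02, -3.000e-01]), array([352.4, 185.8]), 89.6, 5400) z 14.3
[372 157  17  18] (array([ 647. , -341.1]), array([63.3, 31.4]), 36.4, 153) z 33.2
[354 158  28  23] (array([ 634.1, -298.9]), array([99.9, 27. ]), 39.0, 160) z 35.2
[178 167  19  18] (array([610.2, 291.8]), array([34.3, 60.1]), 44.8, 125) z 53.5
jaws
[255 211  11   6] (array([486.1,  59. ]), array([31.7, 16.9]), 89.1, 61) z 69.3
[283 211  10   7] (array([432.1, -19.2]), array([ 32.2, 124.6]), 78.7, 68) z 69.8
[254 241  11   6] (array([389.7,  62.6]), array([31.5, 15.9]), 89.4, 60) z 69.7
[281 242  11   7] (array([384.9, -15.1]), array([18. , 49.1]), 4.0, 62) z 70.3
base
[254 206  39  47] (array([437.5,  16.9]), array([124.3, 151.9]), 87.1, 1609) z 11.0
blue
[149 209  71  60] (array([414.7, 219.8]), array([187.1, 417.4]), 2.9, 3880) z 6.9
black
[334 201  68  57] (array([ 441.8, -203.6]), array([413.5, 179.9]), 85.7, 3477) z 5.6
```

View pics/crop0.png

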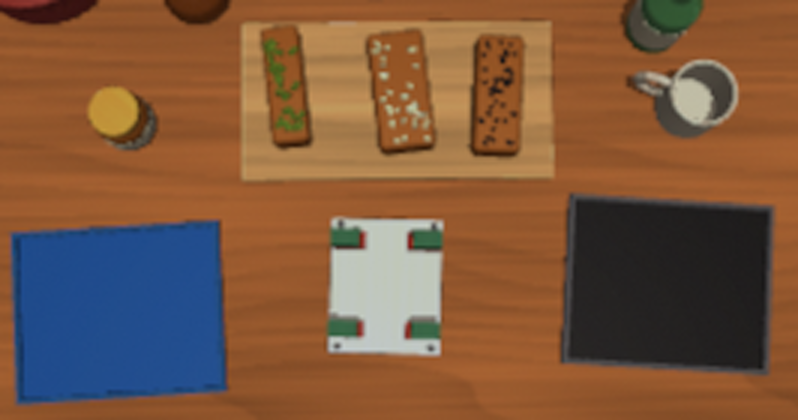

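The crop shows the white gauge (crop centre ~(385,287)), with green-over-red jaws. It is the only one with these colours, so it is the real one. Bars left to right are pumpkin, sesame and poppy. I'm going over the gauge for one close look.

Emit:
send_rows(
  increments=[
    [0,0,0,0,0,-0.118],
    [0,0,0,0,0,-0.118],
    [-48.9,-27.4,0,0,0,0],
    [-48.9,-27.4,0,0,0,0],
    [-48.9,-27.4,0,0,0,0],
  ],
  grip=-1,
  grip_force=35,
)

```text
time: 0.72
tool_pos: [308.6, 487.6, 230.8]
tcp_rot: [-180.0, -0.0, 177.6]
ft_force: [-0.1, -0.3, -0.6]
finger_gap: 85.4
grip_force: 0.0
```

Emit:
send_rows(
  increments=[
    [-48.9,-27.4,0,0,0,0],
    [-48.9,-27.4,0,0,0,0],
    [-48.9,-27.4,0,0,0,0],
    [-0.5,-54.7,0,0,0,0],
    [-0.5,-54.7,0,0,0,0],
  ],
)

```text
time: 1.35
tool_pos: [447.2, 289.2, 229.9]
tcp_rot: [-179.9, -0.1, 177.6]
ft_force: [0.0, -0.8, 0.8]
finger_gap: 85.6
grip_force: 0.0
```

Emit:
send_rows(
  increments=[
    [-0.5,-54.7,0,0,0,0],
    [-0.5,-54.7,0,0,0,0],
    [-0.5,-54.7,0,0,0,0],
    [-0.5,-54.7,0,0,0,0],
    [-0.5,-54.7,0,0,0,0],
  ],
)

```text
time: 1.98
tool_pos: [437.8, 16.1, 231.0]
tcp_rot: [-180.0, -0.0, 177.6]
ft_force: [0.3, -0.1, 0.5]
finger_gap: 85.1
grip_force: 0.0
```

Run:
```python
from h import *
d=pickle.load(open('top0.pkl','rb'));P=world(d);im=d['img']
ok=(d['z_map']>0);hsv=cv2.cvtColor(im,cv2.COLOR_BGR2HSV)
print((~ok).sum())
k=np.zeros(ok.shape,bool);k[195:275,145:230]=1
m=k&ok&(hsv[...,0]>100)&(hsv[...,0]<130)&(hsv[...,1]>120)&(P[...,2]>-5)&(P[...,2]<20);blob(P,m)
k[:]=0;k[195:265,325:411]=1
m=k&ok&(P[...,2]>3.0)&(P[...,2]<20);blob(P,m)
w=r.snapshot('wrist');cv2.imwrite('pics/w1.png',w['img']);pickle.dump(w,open('w1.pkl','wb'))
s=r.sense();print(s['time'],s['tool_pos'],s['tcp_rot'],s['joint_pos'])
print(np.linalg.inv(w['view']).round(3).tolist())
Pw=world(w);z=Pw[...,2];ok=w['z_map']>0
blob(Pw,ok&(z>60)&(z<80));blob(Pw,ok&(z>5)&(z<15))
```

```text
954
[149 209  71  60] (array([410. , 313.7]), array([187.1, 229.4]), 2.9, 3864) z 6.9
[332 199  72  63] (array([ 432.3, -300.1]), array([238. , 202.8]), 85.8, 3282) z 6.6
2.025 [437.49243262  10.38745146 230.97580105] [-1.79769745e+02 -3.37806028e-02  1.77420454e+02] [ -5.16441829 -18.50850801 109.62133083  -0.23158602  88.91054793
 -92.58048973]
[[0.041, 0.96, 0.276, 367.427], [0.999, -0.039, -0.012, 19.409], [-0.001, 0.276, -0.961, 374.674], [0.0, 0.0, 0.0, 1.0]]
[206 126  39  23] (array([384.6, -26.9]), array([31.8, 18. ]), 87.4, 848) z 71.1
[310 126  40  23] (array([387.8,  61.5]), array([31.7, 18. ]), 88.1, 847) z 71.0
[308 233  36  23] (array([485.4,  58.1]), array([31.7, 18.6]), 87.7, 775) z 70.8
[212 234  37  23] (array([482.4, -30.3]), array([32. , 18.6]), 89.1, 772) z 70.9
[545 331  15  13] (array([595.6, 289.9]), array([ 6.6, 13.7]), 26.1, 120) z 63.3
[173 338   6  10] (array([589.7, -96.1]), array([ 4. , 12.1]), 64.4, 28) z 60.5
[366 346  16  18] (array([612. , 107.2]), array([11.2, 23.1]), 71.4, 97) z 60.4
[381 346  12  10] (array([609. , 121.1]), array([10.8,  9.2]), 30
[... 379 characters left out ...]
ray([190.7, 119.7]), 3.0, 20024) z 7.0
[  0  99 101 180] (array([ 438.5, -240.4]), array([112.4, 190.4]), 86.0, 15890) z 7.5
[215 107 125 142] (array([435.2,  15.6]), array([124.2, 149.2]), 87.9, 13144) z 11.0
[411 278  13   9] (array([556.7, 168.7]), array([12.6,  6.1]), 81.9, 71) z 11.8
[173 280 212 112] (array([628.3,  10.9]), array([242.8, 148.9]), 90.0, 12602) z 12.9
[116 289  14  13] (array([ 558. , -170.4]), array([ 7.8, 17.4]), 44.1, 85) z 12.5
[499 302  44  40] (array([609.1, 287.5]), array([26.8, 58.9]), 52.8, 308) z 9.8
[  0 328  20  10] (array([ 603.9, -312.4]), array([24. ,  3.5]), 64.5, 121) z 9.4
[ 68 413   7   7] (array([ 728.3, -261.2]), array([ 1.6, 15.3]), 85.9, 33) z 10.2
```

View pics/w1.png

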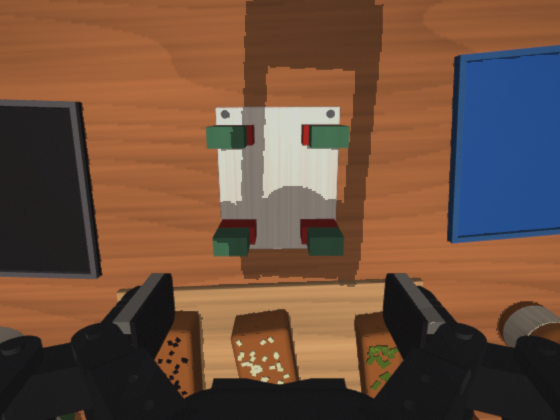

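The picture shows the gauge jaws at (228,137), (329,136), (236,241) and (325,241), giving the gauge at about (435,15.6) with yaw -2.0. Next I go above the poppy bar.

Emit:
send_rows(
  increments=[
    [-10,-6,0,0,0,0.022],
    [-48,-26,20,0,0,0],
    [-52,-28,25,0,0,0],
    [-50,-27,25,0,0,0],
    [-35,-18,20,0,0,0],
  ],
)

```text
time: 2.65
tool_pos: [627.0, -98.1, 139.5]
tcp_rot: [180.0, -0.1, 176.4]
ft_force: [0.5, 0.3, 0.8]
finger_gap: 85.3
grip_force: 0.0
```

Emit:
send_rows(
  increments=[
    [-13,-7,15,0,0,0],
    [-4,-2.6,6,0,0,0],
    [0,0,0,0,0,0],
  ],
)

```text
time: 3.02
tool_pos: [641.2, -108.0, 120.1]
tcp_rot: [180.0, -0.1, 176.4]
ft_force: [-0.8, 0.4, 0.9]
finger_gap: 85.3
grip_force: 0.0
```

```bash
cat >> h.py <<'E'
def look(name):
    s=r.sense();w=r.snapshot('wrist');cv2.imwrite(f'pics/{name}.png',w['img']);pickle.dump(w,open(name+'.pkl','wb'))
    print(round(s['time'],2),s['tool_pos'].round(1) if hasattr(s['tool_pos'],'round') else s['tool_pos'],np.round(s['tcp_rot'],2),np.round(s['ft_force'],1),s['finger_gap'],s['grip_force'])
    return w,world(w),w['z_map']>0
E
python3 - <<'E'
from h import *
w,P,ok=look('w2');z=P[...,2];blob(P,ok&(z>54)&(z<64))
E
```

```text
3.02 [ 641.2 -108.   120.1] [ 1.7997e+02 -8.0000e-02  1.7639e+02] [-0.8  0.4  0.9] 85.31843574022956 0.0
[388 119 109 202] (array([647.1,  -4.5]), array([128.8,  61.2]), 6.4, 17805) z 58.9
[230 127  89 198] (array([ 641.8, -110.2]), array([ 51.6, 128. ]), 86.6, 16066) z 59.0
[ 16 268  29  18] (array([ 659.2, -265.6]), array([12.3,  9. ]), 9.4, 296) z 59.1
[  0 324  59  23] (array([ 701.5, -280.2]), array([39. ,  8.5]), 66.9, 548) z 58.2
```

View pics/w2.png

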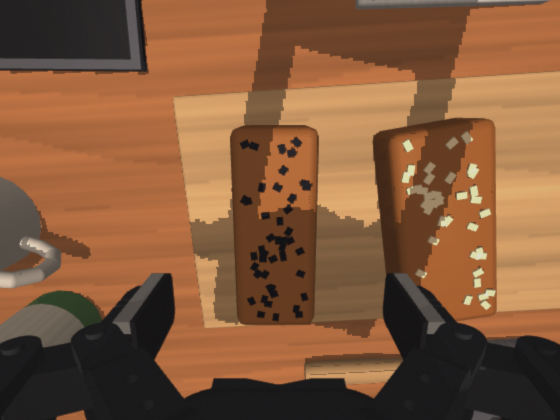

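The poppy bar lies centred at image (275,225), between the open fingers. I'll descend and grip.

Emit:
send_rows(
  increments=[
    [-0.7,-2.2,35,0,0,0],
    [0,0,40,0,0,0],
    [0,0,20,0,0,0],
    [0,0,9,0,0,0],
    [0,0,0,0,0,0],
  ],
)

```text
time: 3.7
tool_pos: [642.4, -111.2, 17.7]
tcp_rot: [-180.0, 0.0, 176.4]
ft_force: [-0.1, 0.2, 0.2]
finger_gap: 85.4
grip_force: 0.0
```

Emit:
send_rows(
  increments=[
    [0,0,0,0,0,0],
    [0,0,0,0,0,0],
    [0,0,0,0,0,0],
    [0,0,0,0,0,0],
  ],
  grip=1,
  grip_force=30,
)

```text
time: 4.2
tool_pos: [643.2, -111.6, 18.6]
tcp_rot: [-180.0, 0.1, 176.3]
ft_force: [-0.1, 0.3, 6.1]
finger_gap: 51.7
grip_force: 33.2
```

Emit:
send_rows(
  increments=[
    [0,0,-8,0,0,0],
    [0,0,-28,0,0,0],
    [0,0,-35,0,0,0],
    [10,6,-25,0,0,-0.03],
    [35,20,-9,0,0,0],
  ],
)

```text
time: 4.82
tool_pos: [599.8, -84.4, 124.9]
tcp_rot: [-179.9, 0.3, 178.0]
ft_force: [-0.2, 0.5, -1.8]
finger_gap: 52.0
grip_force: 32.4
```

Emit:
send_rows(
  increments=[
    [48,27,0,0,0,0],
    [48,27,0,0,0,0],
    [40,22,0,0,0,0],
    [20,11,0,0,0,0],
    [8,5,0,0,0,0],
  ],
)

```text
time: 5.45
tool_pos: [436.3, 14.5, 122.0]
tcp_rot: [-180.0, 0.0, 178.1]
ft_force: [-0.4, -0.2, -1.6]
finger_gap: 51.7
grip_force: 32.4
```

Emit:
send_rows(
  increments=[
    [2,1,5,0,0,0],
    [0,0,0,0,0,0],
    [0,0,0,0,0,0],
  ],
)

```text
time: 5.82
tool_pos: [435.8, 14.6, 116.9]
tcp_rot: [-180.0, -0.0, 178.0]
ft_force: [0.2, 0.6, -1.2]
finger_gap: 51.8
grip_force: 32.4
```

Run:
```python
from h import *
w,P,ok=look('w3');z=P[...,2];T=r.sense()
blob(P,ok&(z>64)&(z<78)&(P[...,0]<560));print('bar');blob(P,ok&(z>135)&(z<185)&(P[...,0]<560)); print('base');blob(P,ok&(z>6)&(z<16)&(abs(P[...,1]-15)<70)&(P[...,0]<530))
```

```text
5.83 [435.8  14.6 116.9] [-1.8000e+02 -1.0000e-02  1.7803e+02] [ 0.2  0.6 -1.2] 51.81441524795268 32.412548661231995
[166 137  32  35] (array([384.4, -34.5]), array([16.8, 18. ]), 87.6, 947) z 71.1
[359 137  36  35] (array([387.9,  68.3]), array([18.5, 17.8]), 88.4, 1080) z 70.9
bar
[ 38 128 482 292] (array([415. ,  15.7]), array([121.6,  90.6]), 89.5, 57761) z 157.7
base
[189 106 182  27] (array([368.9,  18.1]), array([124.3,  17.2]), 88.1, 3981) z 11.1
[193 172   8  93] (array([438.7, -45.8]), array([ 2. , 71.5]), 87.8, 137) z 10.5
[357 172  10  95] (array([442.8,  75.6]), array([ 3.7, 71.7]), 87.8, 376) z 10.7
```

View pics/w3.png

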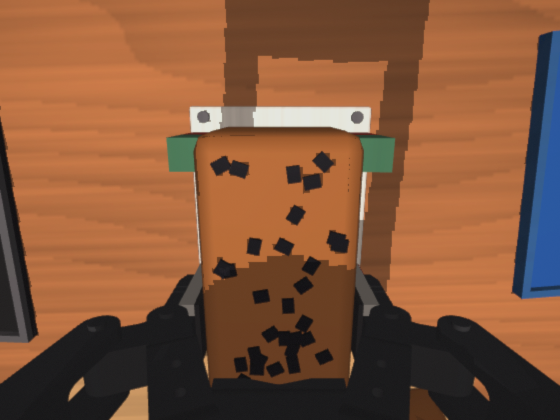

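Run:
```python
from h import *
w=pickle.load(open('w3.pkl','rb'));P=world(w);z=P[...,2]
for v in (145,160,180,200,220,240,260):
    m=(z[v]>140)&(z[v]<175)&(np.abs(np.arange(560)-280)<100);p=P[v][m];print(v,p[:,0].mean().round(1),p[:,1].min().round(1),p[:,1].max().round(1),((p[:,1].min()+p[:,1].max())/2).round(2),np.median(p[:,2]).round(1))
```

```text
145 374.1 -8.3 41.4 16.56 156.5
160 378.3 -9.0 42.0 16.51 157.5
180 384.1 -9.0 42.1 16.53 157.5
200 390.3 -8.9 42.1 16.6 157.2
220 396.5 -9.5 41.9 16.23 157.4
240 402.9 -10.2 41.3 15.53 157.5
260 409.7 -10.0 41.3 15.69 157.3
```

Emit:
send_rows(
  increments=[
    [0,0.9,8,0,0,0],
    [0,0,15,0,0,0],
    [0,0,10,0,0,0],
    [0,0,6,0,0,0],
    [0,0,5,0,0,0],
  ],
)

```text
time: 6.5
tool_pos: [435.2, 15.9, 72.4]
tcp_rot: [-180.0, -0.0, 178.1]
ft_force: [0.8, -0.3, -1.6]
finger_gap: 52.1
grip_force: 32.4
```

In past the green tops with no contact; going on slowly.

Emit:
send_rows(
  increments=[
    [0,0,6,0,0,0],
    [0,0,6,0,0,0],
    [0,0,5,0,0,0],
    [0,0,3,0,0,0],
    [0,0,2,0,0,0],
  ],
)

```text
time: 7.12
tool_pos: [435.4, 15.9, 50.8]
tcp_rot: [-180.0, -0.0, 178.1]
ft_force: [-0.6, -1.0, -1.2]
finger_gap: 51.6
grip_force: 32.4
```

Emit:
send_rows(
  increments=[
    [0,0,2,0,0,0],
    [0,0,1.5,0,0,0],
    [0,0,1,0,0,0],
    [0,0,0,0,0,0],
  ],
)

```text
time: 7.62
tool_pos: [435.5, 15.9, 46.6]
tcp_rot: [-180.0, 0.0, 178.1]
ft_force: [-0.7, 0.4, -0.3]
finger_gap: 51.6
grip_force: 32.6
```

Emit:
send_rows(
  increments=[
    [0,0,1,0,0,0],
    [0,0,0,0,0,0],
  ],
)

```text
time: 7.88
tool_pos: [435.5, 15.9, 46.5]
tcp_rot: [-180.0, -0.0, 178.1]
ft_force: [-6.8, 0.6, 11.6]
finger_gap: 51.6
grip_force: 34.0
```

Emit:
send_rows(
  increments=[
    [0,0,1,0,0,0],
    [0,0,0,0,0,0],
  ],
)

```text
time: 8.12
tool_pos: [435.6, 15.9, 46.4]
tcp_rot: [-180.0, -0.0, 178.1]
ft_force: [-14.6, 0.5, 23.6]
finger_gap: 51.7
grip_force: 35.4
```

The red jaws stop it with the underside at about 40 mm, so the poppy bar is right and goes to the sale tray.

Emit:
send_rows(
  increments=[
    [0,0,-5,0,0,0],
    [0,0,-15,0,0,0],
    [0,0,-25,0,0,0],
    [0,0,-20,0,0,0.036],
    [-1.5,-20,0,0,0,0],
  ],
)

```text
time: 8.75
tool_pos: [437.2, -3.8, 112.3]
tcp_rot: [180.0, 0.3, 176.1]
ft_force: [0.8, -0.3, -1.3]
finger_gap: 51.7
grip_force: 32.5
```

Emit:
send_rows(
  increments=[
    [-3.5,-45,0,0,0,0],
    [-4.2,-55,0,0,0,0],
    [-4.2,-55,10,0,0,0],
    [-3.5,-45,20,0,0,0],
    [-2,-25,15,0,0,0],
  ],
)

```text
time: 9.38
tool_pos: [437.0, -232.3, 64.6]
tcp_rot: [-180.0, 0.0, 175.9]
ft_force: [0.1, 0.1, -2.7]
finger_gap: 51.4
grip_force: 32.4
```

Emit:
send_rows(
  increments=[
    [-0.7,-10,15,0,0,0],
    [-0.4,-4.8,10,0,0,0],
    [0,0,8,0,0,0],
    [0,0,6,0,0,0],
    [0,0,4,0,0,0],
  ],
)

```text
time: 10.0
tool_pos: [437.4, -244.0, 21.3]
tcp_rot: [180.0, 0.0, 176.1]
ft_force: [0.3, -0.2, -1.1]
finger_gap: 51.7
grip_force: 32.4
```

Emit:
send_rows(
  increments=[
    [0,0,3,0,0,0],
    [0,0,2,0,0,0],
    [0,0,1.5,0,0,0],
    [0,0,1,0,0,0],
    [0,0,0,0,0,0],
  ],
)

```text
time: 10.62
tool_pos: [437.2, -244.7, 13.9]
tcp_rot: [-180.0, -0.0, 176.0]
ft_force: [-0.1, 0.4, -2.0]
finger_gap: 51.5
grip_force: 32.4
```

Emit:
send_rows(
  increments=[
    [0,0,1,0,0,0],
    [0,0,0,0,0,0],
  ],
)

```text
time: 10.88
tool_pos: [437.1, -244.6, 12.9]
tcp_rot: [180.0, -0.0, 176.0]
ft_force: [-0.4, -0.1, -1.8]
finger_gap: 51.5
grip_force: 32.4
```

Emit:
send_rows(
  increments=[
    [0,0,1,0,0,0],
    [0,0,0,0,0,0],
  ],
)

```text
time: 11.12
tool_pos: [437.2, -244.7, 12.5]
tcp_rot: [-180.0, -0.0, 176.0]
ft_force: [-4.1, 2.0, 5.0]
finger_gap: 51.8
grip_force: 33.3
```

Emit:
send_rows(
  increments=[
    [0,0,0,0,0,0],
    [0,0,0,0,0,0],
    [0,0,0,0,0,0],
    [0,0,0,0,0,0],
  ],
  grip=-1,
)

```text
time: 11.62
tool_pos: [437.2, -244.6, 11.9]
tcp_rot: [180.0, -0.0, 176.0]
ft_force: [0.4, -0.7, -0.3]
finger_gap: 85.4
grip_force: 0.0
```

Emit:
send_rows(
  increments=[
    [0,0,-12,0,0,0],
    [0,0,-35,0,0,0],
    [0,0,-35,0,0,-0.091],
    [0,0,-16,0,0,-0.0905],
    [-11.8,10.8,0,0,0,0],
  ],
)

```text
time: 12.25
tool_pos: [449.1, -233.6, 112.4]
tcp_rot: [-179.8, 0.2, -173.7]
ft_force: [0.3, -0.2, -0.0]
finger_gap: 85.7
grip_force: 0.0
```

Emit:
send_rows(
  increments=[
    [-28.2,25.8,0,0,0,0],
    [-42.4,38.7,0,0,0,0],
    [-44.7,40.9,0,0,0,0],
    [-42.4,38.7,0,0,0,0],
    [-33,30.1,0,0,0,0],
  ],
)

```text
time: 12.88
tool_pos: [618.6, -34.8, 108.6]
tcp_rot: [180.0, -0.1, -173.7]
ft_force: [0.2, -0.1, 0.7]
finger_gap: 85.6
grip_force: 0.0
```

Emit:
send_rows(
  increments=[
    [-21.2,19.4,0,0,0,0],
    [-11.7,10.8,0,0,0,0],
    [0,0,0,0,0,0],
    [0,0,0,0,0,0],
  ],
)

```text
time: 13.38
tool_pos: [646.4, -5.2, 109.5]
tcp_rot: [-180.0, -0.1, -173.7]
ft_force: [0.7, -0.3, -0.5]
finger_gap: 85.4
grip_force: 0.0
```

Run:
```python
from h import *
w,P,ok=look('w4');z=P[...,2];blob(P,ok&(z>54)&(z<62))
d=r.snapshot('top');cv2.imwrite('pics/t4.png',cv2.resize(d['img'][135:275,145:411],None,fx=3,fy=3))
```

```text
13.38 [646.4  -5.2 109.5] [-1.7999e+02 -6.0000e-02 -1.7366e+02] [ 0.7 -0.3 -0.5] 85.38777306404758 0.0
[225 127 112 208] (array([647.2,  -3.7]), array([129. ,  61.5]), 6.5, 21096) z 59.0
[445 165  95 181] (array([646.5, 121.5]), array([114.2,  41.6]), 6.0, 11325) z 59.0
```

Emit:
send_rows(
  increments=[
    [-0.9,0.9,35,0,0,0],
    [0,0,33,0,0,0],
    [0,0,17,0,0,0],
    [0,0,8,0,0,0],
    [0,0,0,0,0,0],
  ],
)

```text
time: 14.1
tool_pos: [648.1, -3.8, 17.3]
tcp_rot: [-180.0, 0.0, -173.6]
ft_force: [-0.5, 0.1, 0.2]
finger_gap: 85.5
grip_force: 0.0
```

Emit:
send_rows(
  increments=[
    [0,0,0,0,0,0],
    [0,0,0,0,0,0],
    [0,0,0,0,0,0],
  ],
  grip=1,
  grip_force=30,
)

```text
time: 14.48
tool_pos: [649.1, -3.7, 18.6]
tcp_rot: [-180.0, 0.1, -173.6]
ft_force: [-0.4, -0.2, 6.8]
finger_gap: 61.6
grip_force: 34.1
```

Emit:
send_rows(
  increments=[
    [0,0,-8,0,0,0],
    [0,0,-28,0,0,0],
    [0,0,-35,0,0,0.073],
    [0,0,-20,0,0,0.073],
    [12,0.7,-7,0,0,0],
  ],
)

```text
time: 15.1
tool_pos: [636.8, -2.5, 116.9]
tcp_rot: [-180.0, 0.2, 178.1]
ft_force: [0.3, -0.6, -1.8]
finger_gap: 61.6
grip_force: 33.4
```

Emit:
send_rows(
  increments=[
    [35,2,0,0,0,0],
    [50,3,0,0,0,0],
    [50,3,0,0,0,0],
    [38,2,0,0,0,0],
    [18,1,0,0,0,0],
  ],
)

```text
time: 15.72
tool_pos: [441.8, 15.6, 113.2]
tcp_rot: [180.0, -0.2, 178.2]
ft_force: [0.2, 0.5, -1.6]
finger_gap: 61.3
grip_force: 33.4
```

Emit:
send_rows(
  increments=[
    [7,0.5,0,0,0,0],
    [2.6,0.2,0,0,0,0],
    [0,0,0,0,0,0],
  ],
)

```text
time: 16.1
tool_pos: [436.2, 16.1, 114.9]
tcp_rot: [180.0, 0.0, 178.1]
ft_force: [0.2, 0.0, -1.1]
finger_gap: 61.7
grip_force: 33.4
```

```bash
cat >> h.py <<'E'
def mids(w,lo=140,hi=175):
    P=world(w);z=P[...,2]
    for v in (150,180,210,240,260):
        m=(z[v]>lo)&(z[v]<hi)&(np.abs(np.arange(560)-280)<120);p=P[v][m]
        if len(p): print(v,p[:,0].mean().round(1),p[:,1].min().round(1),p[:,1].max().round(1),'mid',((p[:,1].min()+p[:,1].max())/2).round(2),np.median(p[:,2]).round(1))
    m=(z>lo)&(z<hi)&(np.abs(np.arange(560)-280)<40)[None,:]; print('near end x',P[m][:,0].min())
E
python3 - <<'E'
from h import *
w,P,ok=look('w5');mids(w)
E
```

```text
16.1 [436.2  16.1 114.9] [1.8000e+02 1.0000e-02 1.7806e+02] [ 0.2  0.  -1.1] 61.67457837440857 33.408318758010864
150 375.8 -12.2 49.4 mid 18.58 155.4
180 384.6 -11.8 48.0 mid 18.14 155.4
210 393.7 -12.7 48.3 mid 17.79 155.6
240 403.3 -13.4 48.3 mid 17.42 155.5
260 410.0 -13.0 47.9 mid 17.43 155.6
near end x 369.6470520685578
```

Emit:
send_rows(
  increments=[
    [0,-0.7,12,0,0,0],
    [0,0,12,0,0,0],
    [0,0,6,0,0,0],
    [0,0,3,0,0,0],
    [0,0,2,0,0,0],
  ],
)

```text
time: 16.77
tool_pos: [435.9, 15.4, 79.8]
tcp_rot: [180.0, 0.0, 178.0]
ft_force: [0.1, -0.3, -0.6]
finger_gap: 61.7
grip_force: 33.4
```

Emit:
send_rows(
  increments=[
    [0,0,1.5,0,0,0],
    [0,0,1,0,0,0],
    [0,0,0.5,0,0,0],
    [0,0,0,0,0,0],
  ],
)

```text
time: 17.27
tool_pos: [435.9, 15.5, 77.0]
tcp_rot: [180.0, 0.0, 178.0]
ft_force: [0.5, -0.2, -2.4]
finger_gap: 62.1
grip_force: 33.4
```

Emit:
send_rows(
  increments=[
    [0,0,1,0,0,0],
    [0,0,0,0,0,0],
  ],
)

```text
time: 17.52
tool_pos: [436.0, 15.4, 76.5]
tcp_rot: [-180.0, 0.0, 178.0]
ft_force: [-3.0, 0.5, 5.2]
finger_gap: 61.7
grip_force: 34.1
```

Emit:
send_rows(
  increments=[
    [0,0,1,0,0,0],
    [0,0,0,0,0,0],
  ],
)

```text
time: 17.77
tool_pos: [436.1, 15.4, 76.5]
tcp_rot: [-180.0, 0.0, 178.0]
ft_force: [-9.5, 0.3, 15.6]
finger_gap: 61.7
grip_force: 35.5
```

The green tops stop it at 70 mm, so the sesame bar is too wide and goes to the return tray, far side.

Emit:
send_rows(
  increments=[
    [0,0,-5,0,0,0],
    [0,0,-15,0,0,-0.0425],
    [0.4,15,-10,0,0,-0.043],
    [1.2,40,0,0,0,0],
    [1.6,55,0,0,0,0],
  ],
)

```text
time: 18.4
tool_pos: [427.9, 126.5, 105.4]
tcp_rot: [180.0, 0.1, -177.2]
ft_force: [1.2, -0.4, -1.6]
finger_gap: 61.7
grip_force: 33.5
```

Emit:
send_rows(
  increments=[
    [1.8,60,0,0,0,0],
    [1.8,60,0,0,0,0],
    [1.6,55,15,0,0,0],
    [1.1,38,18,0,0,0],
    [0.6,20,15,0,0,0],
  ],
)

```text
time: 19.02
tool_pos: [407.4, 360.4, 56.2]
tcp_rot: [180.0, -0.0, -176.9]
ft_force: [0.6, -0.7, -2.4]
finger_gap: 61.7
grip_force: 33.5
```

Emit:
send_rows(
  increments=[
    [0.3,9,12,0,0,0],
    [0,0,10,0,0,0],
    [0,0,7,0,0,0],
    [0,0,5,0,0,0],
    [0,0,3,0,0,0],
  ],
)

```text
time: 19.65
tool_pos: [408.4, 366.0, 19.9]
tcp_rot: [180.0, 0.0, -177.1]
ft_force: [0.4, 0.0, -0.9]
finger_gap: 61.8
grip_force: 33.5
```

Emit:
send_rows(
  increments=[
    [0,0,2.5,0,0,0],
    [0,0,1.5,0,0,0],
    [0,0,1.5,0,0,0],
    [0,0,1,0,0,0],
    [0,0,0,0,0,0],
  ],
)

```text
time: 20.27
tool_pos: [408.0, 366.5, 13.4]
tcp_rot: [-180.0, -0.0, -177.1]
ft_force: [-0.1, -0.5, -0.9]
finger_gap: 61.3
grip_force: 33.5
```

Emit:
send_rows(
  increments=[
    [0,0,1,0,0,0],
    [0,0,0,0,0,0],
  ],
)

```text
time: 20.52
tool_pos: [408.2, 366.6, 12.7]
tcp_rot: [180.0, 0.0, -177.1]
ft_force: [-1.2, -0.2, -0.6]
finger_gap: 61.4
grip_force: 33.7
```

Emit:
send_rows(
  increments=[
    [0,0,0,0,0,0],
    [0,0,0,0,0,0],
    [0,0,0,0,0,0],
    [0,0,0,0,0,0],
  ],
  grip=-1,
)

```text
time: 21.02
tool_pos: [408.1, 366.5, 12.5]
tcp_rot: [-180.0, 0.0, -177.1]
ft_force: [0.3, -0.2, -0.0]
finger_gap: 85.5
grip_force: 0.0
```

Emit:
send_rows(
  increments=[
    [0,0,-12,0,0,0],
    [0,0,-35,0,0,0],
    [0,0,-35,0,0,0],
    [0,0,-16,0,0,-0.053],
    [-10.9,-13.4,0,0,0,0],
  ],
)

```text
time: 21.65
tool_pos: [421.6, 355.4, 113.1]
tcp_rot: [179.9, 0.2, -173.9]
ft_force: [-0.0, -1.0, -0.4]
finger_gap: 85.8
grip_force: 0.0
```

Emit:
send_rows(
  increments=[
    [-24,-29.5,0,0,0,0],
    [-35,-43,0,0,0,0],
    [-37.2,-45.7,0,0,0,0],
    [-37.2,-45.7,0,0,0,0],
    [-32.8,-40.3,0,0,0,0],
  ],
)

```text
time: 22.28
tool_pos: [607.9, 165.3, 109.3]
tcp_rot: [-180.0, -0.1, -174.2]
ft_force: [0.4, 0.3, -0.3]
finger_gap: 85.6
grip_force: 0.0
```

Emit:
send_rows(
  increments=[
    [-21.9,-26.9,0,0,0,0],
    [-13.1,-16.1,0,0,0,0],
    [-6.5,-8,0,0,0,0],
    [0,0,0,0,0,0],
    [0,0,0,0,0,0],
  ],
)

```text
time: 22.9
tool_pos: [652.8, 123.2, 110.3]
tcp_rot: [180.0, -0.0, -174.0]
ft_force: [-0.4, 0.5, 0.2]
finger_gap: 85.3
grip_force: 0.0
```

Run:
```python
from h import *
w,P,ok=look('w6');z=P[...,2];blob(P,ok&(z>54)&(z<62))
d=r.snapshot('top');cv2.imwrite('pics/t6.png',cv2.resize(d['img'][135:275,145:411],None,fx=3,fy=3))
```

```text
22.9 [652.8 123.2 110.3] [ 1.7998e+02 -3.0000e-02 -1.7397e+02] [-0.4  0.5  0.2] 85.28216119574623 0.0
[240 128  75 206] (array([653.8, 122.8]), array([127.8,  41.7]), 6.2, 14019) z 59.1
[534 178  26  81] (array([625.5, 277.9]), array([48. , 12.9]), 13.7, 853) z 58.3
```

View pics/t6.png

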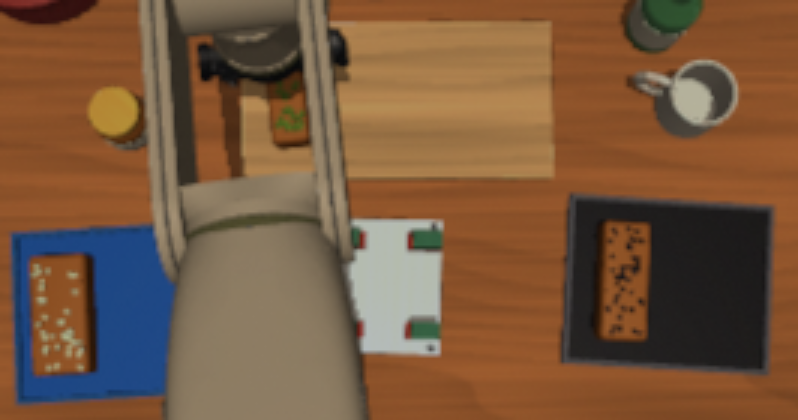

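The poppy bar is in the black tray at (625,280) and the sesame bar in the blue tray at (62,315). Now the pumpkin bar.

Emit:
send_rows(
  increments=[
    [-0.6,-0.4,35,0,0,0],
    [0,0,33,0,0,0],
    [0,0,17,0,0,0],
    [0,0,8,0,0,0],
    [0,0,0,0,0,0],
  ],
)

```text
time: 23.62
tool_pos: [654.3, 121.9, 17.8]
tcp_rot: [-180.0, 0.0, -174.0]
ft_force: [-0.0, -0.6, -0.6]
finger_gap: 85.8
grip_force: 0.0
```

Emit:
send_rows(
  increments=[
    [0,0,0,0,0,0],
    [0,0,0,0,0,0],
    [0,0,0,0,0,0],
    [0,0,0,0,0,0],
    [0,0,0,0,0,0],
  ],
  grip=1,
  grip_force=30,
)

```text
time: 24.25
tool_pos: [654.9, 121.8, 18.6]
tcp_rot: [180.0, 0.1, -174.0]
ft_force: [-0.1, 0.5, 5.5]
finger_gap: 42.0
grip_force: 32.2
```

Emit:
send_rows(
  increments=[
    [0,0,-8,0,0,0],
    [0,0,-28,0,0,0],
    [0,0,-35,0,0,0.07],
    [0,0,-20,0,0,0.069],
    [10.7,-5.7,-7,0,0,0],
  ],
)

```text
time: 24.88
tool_pos: [643.9, 116.5, 117.2]
tcp_rot: [180.0, 0.1, 178.0]
ft_force: [-0.7, -0.8, -2.6]
finger_gap: 41.7
grip_force: 31.5
```

Emit:
send_rows(
  increments=[
    [32.2,-17.1,0,0,0,0],
    [47.3,-25,0,0,0,0],
    [47.3,-25,0,0,0,0],
    [38.7,-20.5,0,0,0,0],
    [21.5,-11.4,0,0,0,0],
  ],
)

```text
time: 25.5
tool_pos: [449.2, 23.2, 113.6]
tcp_rot: [-180.0, -0.2, 178.1]
ft_force: [-0.4, 0.2, -1.5]
finger_gap: 41.8
grip_force: 31.5
```

Emit:
send_rows(
  increments=[
    [10.7,-5.7,0,0,0,0],
    [6.5,-3.4,0,0,0,0],
    [0,0,0,0,0,0],
    [0,0,0,0,0,0],
  ],
)

```text
time: 26.0
tool_pos: [435.9, 15.7, 115.5]
tcp_rot: [180.0, 0.0, 178.0]
ft_force: [0.9, 0.8, -2.2]
finger_gap: 41.9
grip_force: 31.5
```

Run:
```python
from h import *
w,P,ok=look('w7');mids(w)
```

```text
26.0 [435.9  15.7 115.5] [1.7999e+02 2.0000e-02 1.7803e+02] [ 0.9  0.8 -2.2] 41.85788014064724 31.515530347824097
150 375.7 -2.2 38.3 mid 18.03 155.4
180 384.3 -2.8 38.5 mid 17.87 156.3
210 393.4 -3.4 38.2 mid 17.41 156.5
240 403.0 -3.5 37.6 mid 17.09 156.3
260 409.8 -3.8 37.4 mid 16.82 156.0
near end x 370.4777384595768
```

Emit:
send_rows(
  increments=[
    [0,-0.4,12,0,0,0],
    [0,0,12,0,0,0],
    [0,0,8,0,0,0],
    [0,0,6,0,0,0],
    [0,0,6,0,0,0],
  ],
)

```text
time: 26.68
tool_pos: [435.4, 15.1, 71.1]
tcp_rot: [-180.0, 0.0, 178.0]
ft_force: [0.0, -0.3, -2.5]
finger_gap: 41.7
grip_force: 31.5
```

Emit:
send_rows(
  increments=[
    [0,0,6,0,0,0],
    [0,0,6,0,0,0],
    [0,0,5,0,0,0],
    [0,0,4,0,0,0],
  ],
)

```text
time: 27.18
tool_pos: [435.3, 15.1, 50.1]
tcp_rot: [180.0, -0.0, 178.0]
ft_force: [-0.7, -0.1, -2.4]
finger_gap: 41.9
grip_force: 31.5
```

Emit:
send_rows(
  increments=[
    [0,0,3,0,0,0],
    [0,0,3,0,0,0],
    [0,0,3,0,0,0],
    [0,0,3,0,0,0],
  ],
)

```text
time: 27.68
tool_pos: [435.4, 15.1, 38.3]
tcp_rot: [180.0, 0.0, 178.0]
ft_force: [-0.3, -0.9, -1.5]
finger_gap: 41.7
grip_force: 31.5
```

Between the red jaws already, with no contact; going on to the base.

Emit:
send_rows(
  increments=[
    [0,0,5,0,0,0],
    [0,0,5,0,0,0],
    [0,0,4,0,0,0],
    [0,0,3,0,0,0],
    [0,0,2,0,0,0],
  ],
)

```text
time: 28.3
tool_pos: [435.3, 15.1, 19.2]
tcp_rot: [-180.0, -0.0, 178.0]
ft_force: [-0.6, 0.5, -1.0]
finger_gap: 41.8
grip_force: 31.5
```

Emit:
send_rows(
  increments=[
    [0,0,1,0,0,0],
    [0,0,1,0,0,0],
    [0,0,0,0,0,0],
  ],
)

```text
time: 28.68
tool_pos: [435.4, 15.1, 17.4]
tcp_rot: [-180.0, 0.0, 178.0]
ft_force: [-0.0, 0.0, -2.4]
finger_gap: 41.4
grip_force: 31.5
```

Emit:
send_rows(
  increments=[
    [0,0,1,0,0,0],
    [0,0,0,0,0,0],
  ],
)

```text
time: 28.92
tool_pos: [435.6, 15.0, 16.6]
tcp_rot: [-180.0, 0.0, 178.0]
ft_force: [0.3, 1.2, -0.9]
finger_gap: 41.4
grip_force: 31.7
```

Emit:
send_rows(
  increments=[
    [0,0,1,0,0,0],
    [0,0,0,0,0,0],
  ],
)

```text
time: 29.18
tool_pos: [435.6, 15.0, 16.5]
tcp_rot: [-180.0, -0.0, 178.0]
ft_force: [-7.8, 0.4, 12.7]
finger_gap: 41.8
grip_force: 33.1
```

It sank to the base, so the pumpkin bar is too thin and goes to the return tray, near side.

Emit:
send_rows(
  increments=[
    [0,0,-5,0,0,0],
    [0,0,-12,0,0,0],
    [0,0,-25,0,0,0],
    [0,0,-28,0,0,0],
    [0,0,-20,0,0,-0.0435],
  ],
)

```text
time: 29.8
tool_pos: [436.0, 15.0, 107.5]
tcp_rot: [-180.0, 0.1, -179.5]
ft_force: [0.8, 0.2, -1.5]
finger_gap: 41.5
grip_force: 31.5
```

Emit:
send_rows(
  increments=[
    [0.7,15,0,0,0,-0.043],
    [1.8,40,0,0,0,0],
    [2.3,52,0,0,0,0],
    [2.3,52,0,0,0,0],
    [1.8,42,10,0,0,0],
  ],
)

```text
time: 30.42
tool_pos: [416.0, 218.1, 95.2]
tcp_rot: [180.0, 0.0, -176.9]
ft_force: [0.7, -0.4, -1.4]
finger_gap: 41.7
grip_force: 31.6
```

Emit:
send_rows(
  increments=[
    [1.1,25,18,0,0,0],
    [0.5,12,18,0,0,0],
    [0.2,4.5,15,0,0,0],
    [0,0,10,0,0,0],
    [0,0,7,0,0,0],
  ],
)

```text
time: 31.05
tool_pos: [412.6, 256.3, 26.7]
tcp_rot: [-180.0, -0.0, -177.1]
ft_force: [1.3, -0.4, -1.9]
finger_gap: 41.8
grip_force: 31.5
```

Emit:
send_rows(
  increments=[
    [0,0,4,0,0,0],
    [0,0,2,0,0,0],
    [0,0,0,0,0,0],
  ],
)

```text
time: 31.42
tool_pos: [413.0, 256.7, 21.7]
tcp_rot: [180.0, 0.0, -177.1]
ft_force: [-0.1, -1.1, -2.4]
finger_gap: 41.5
grip_force: 31.5
```

Emit:
send_rows(
  increments=[
    [0,0,3,0,0,0],
    [0,0,2,0,0,0],
    [0,0,2,0,0,0],
    [0,0,1.5,0,0,0],
    [0,0,0,0,0,0],
  ],
)

```text
time: 32.05
tool_pos: [412.7, 256.7, 12.8]
tcp_rot: [-180.0, -0.0, -177.0]
ft_force: [1.4, -0.2, -1.5]
finger_gap: 41.4
grip_force: 31.6
```

Emit:
send_rows(
  increments=[
    [0,0,0.7,0,0,0],
    [0,0,0,0,0,0],
  ],
)

```text
time: 32.3
tool_pos: [412.8, 256.8, 12.6]
tcp_rot: [180.0, 0.0, -177.0]
ft_force: [-3.4, -0.9, 3.6]
finger_gap: 41.5
grip_force: 32.0
```

Emit:
send_rows(
  increments=[
    [0,0,0,0,0,0],
    [0,0,0,0,0,0],
    [0,0,0,0,0,0],
    [0,0,0,0,0,0],
    [0,0,0,0,0,0],
  ],
  grip=-1,
)

```text
time: 32.92
tool_pos: [412.8, 256.7, 12.2]
tcp_rot: [-180.0, -0.0, -177.0]
ft_force: [-0.2, -0.0, 0.2]
finger_gap: 85.0
grip_force: 0.0
```

Emit:
send_rows(
  increments=[
    [0,0,-10,0,0,0],
    [0,0,-35,0,0,0],
    [0,0,-50,0,0,0],
    [0,0,-45,0,0,0],
    [0,0,-30,0,0,0],
  ],
)

```text
time: 33.55
tool_pos: [413.6, 257.2, 185.8]
tcp_rot: [179.9, 0.2, -177.0]
ft_force: [0.7, 0.0, 0.9]
finger_gap: 85.6
grip_force: 0.0
```

Emit:
send_rows(
  increments=[
    [0,-20,-10,0,0,0],
    [0,-45,0,0,0,0],
    [0,-50,0,0,0,0],
    [0,-50,0,0,0,0],
    [0,-40,0,0,0,0],
  ],
)

```text
time: 34.17
tool_pos: [423.3, 50.3, 193.1]
tcp_rot: [-180.0, 0.1, -177.1]
ft_force: [-0.1, -0.1, -0.7]
finger_gap: 85.3
grip_force: 0.0
```

Emit:
send_rows(
  increments=[
    [0,-20,0,0,0,0],
    [0,0,0,0,0,0],
    [0,0,0,0,0,0],
  ],
)

```text
time: 34.55
tool_pos: [424.5, 32.5, 192.7]
tcp_rot: [180.0, 0.0, -177.0]
ft_force: [-0.4, 0.9, 0.3]
finger_gap: 85.8
grip_force: 0.0
```

Run:
```python
from h import *
a=r.snapshot('scene')['img'];b=r.snapshot('top')['img'][120:280,140:420]
b=cv2.resize(b,(560,320));c=cv2.resize(a,(373,280));o=np.zeros((600,560,3),np.uint8);o[:320]=b;o[320:,:373]=c;cv2.imwrite('pics/end.png',o)
print(r.sense()['time'],r.sense()['tool_pos'])
```

```text
34.65 [424.38013003  32.86772528 192.42519214]
```

View pics/end.png

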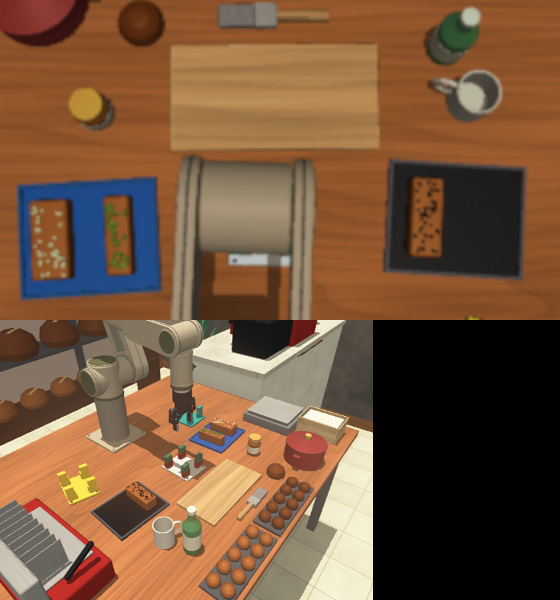

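The poppy bar (427,217) lies flat in the black tray, and the sesame (50,240) and pumpkin (118,235) bars lie flat in the blue tray. The bystanders are undisturbed and the robot is clear.

```bash
python3 -c "
from bench import r
print(r.hand_in())"
```

```text
the job is handed in; nothing more can be done
None
```

I gauged all three bars in order and handed the job in at about 35 s: poppy was right and is in the black sale tray; sesame (too wide) and pumpkin (too thin) are in the blue return tray.

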